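Nest the nosed screw tray on its match

ROBOT

A 6-joint arm with a two-finger parallel gripper is mounted at the origin on the work surface. World frame = base frame: x ahead of the robot, y to its left, z up, the work surface at z = 0. Lengths are in m, angles in rad, forces in N, time in s.
With the tool pointing down it reaches from about 0.25 to 0.775 m from the base axis. Payload 8.9 kg.
Tool frame: the origin (TCP) lies at the very end of the fingers, on their centre line; the grasp point (between the pads) lies 19 mm behind it; z points along the fingers, y is the line along which they close (so a half turn about z gives the same grasp; the last joint's range is limited). The gripper opens to 85 mm and grips with 20 to 120 N. Pads are 22 mm wide; open, the fingers measure 114 mm over their backs; the gripper's body (76 mm by 85 mm) begins 54 mm behind the grasp point. The pads swing forward as they close: fully open they stand 13 mm farther back than shut.
Start: joints at [-1.489, 0.291, -0.153, 1.127, 0, 1.431], TCP at [0.115, -0.512, 0.231] pointing down, gripper open.
Joint ranges: [-2.52, 2.52], [-0.91, 1.74], [-1.3, 1.37], [-1.96, 2.02], [-1.52, 1.47], [-3.14, 3.14]. Speed limits (rad/s): [2.22, 2.22, 2.79, 3.14, 3.14, 3.14].

INTERFACE

Orientations are given as a unit quaternion [w, x, y, z].
In Python, from plant import sense, cams, job, nets gives the robot as it stands. The module is installed in compiled form; this text tells all that it offers.
- The arm moves only by the tool apply_moves, never from a script. Its argument "motion" is one flat list of numbers, 7 for each row, row after row: the turn, a rotation vector about the world's x, y, z in units of 5 degrees (1.0 is 5 degrees), then the shift along the world's x, y, z in units of 40 mm (1.0 is 40 mm), then the opening, from 0 (shut) to 1 (fully open). In form: [rx, ry, rz, x, y, z, hand, rx, ry, rz, x, y, z, hand, ...]. A call has exactly 8 rows; each row shifts and turns the commanded pose from where the row before left it; what a row does not reach is not made up. A row lasts 1/12 s, in which the tool goes at most 41.7 mm and 7.16 degrees, less where a joint would pass 70% of its speed; a pose out of reach is approached as far as the arm can. A call is refused whole if a number of a shift passes 1 or a number of a turn 1, either way. A call with a gripper value outside its range is refused whole. The fingers move at their own pace and stop on an object; "grip_force" is the grip in N (left out, the last holds). Time passes only in rows, so rows that do not move let the fingers close, or fill a call up. It gives the time, the measured TCP pose, the force, the opening and the grip force at its end, in the units of the state.
- sense(): the state, without advancing time (a new reading comes with each control period).
- cams.grab_frame(name): name is "scene" or "top" or "wrist"; returns the picture (400x640x3 uint8, red, green, blue); there is no depth.
- cams.camera_params(name): a dict with "camera_matrix" (3x3 intrinsics, pixels), "extrinsics" (4x4, takes a point from camera to world coordinates); the wrist camera has in their place "hand_eye" (4x4, takes a point from camera to tool coordinates, whose origin is the TCP and whose axes are the flange's). Camera axes: x right, y down, z forward; pixel columns grow to the right and rows downward; lengths in m; the calibration is good to about 2 mm. A picture is of the moment at which its call begins: read the wrist's pose just before it. camera_params takes no time and is no camera call.
- job.sign_off(): hands the job in; it is judged then, once.
Trained networks look in the newest picture that a camera, given by its name, has taken for a name from the list of things; names that differ only in an ending like _2 or _b are one class to them, and where a whole thing is asked for, a point or a joint stands for the part that bears it (a point fixed in the world has none). Each returns a list of dicts, best first, with "conf" (0 to 1); they miss things now and then, are a little off and sometimes report something else, mostly with a low value. They report only what shows in the picture. A call takes as long as a camera call. They do not tell look-alikes from the thing itself.
- nets.trace(target, camera): "pixels" (400x640 bool, what is visible of it).
- nets.landmark_of(target, camera): "at" ([x, y, z] in m, in world coordinates, good to about 4 mm: a listed point, or the origin of a listed thing).
The state is a dict: "t": time; "joints": joint angles; "joint_velocities": joint speeds; "effort": joint torques, N m; "position": TCP position; "ee_rot": TCP orientation; "force": force on the tool from outside, world axes, zero at the start; "ft_torque": the same for the moment, N m; "grip_width": finger opening in m; "finger_force": force on a finger pad.
Only numpy, scipy, OpenCV 4.12 (cv2) and the standard library are available. Lean on these libraries where they do the work, as an engineer would, in place of code of your own. Each camera call takes 0.05 s, during which the arm holds its last target. There are 200 camera calls.

TASK

On the joiner's bench, find the loose yellow screw tray with one square end and one narrowed pouring nose, and nest it on the blue tray of the same outline that is fixed to the bench, nose over nose, so that its foot is fully home in the blue tray and its shoulder rests level on the blue rim. Let go of it, and leave the other two yellow trays where they stand.

Things in the scene. Friction and masses are not known exactly. Their poses are not given: they have to be found in the camera images.
- base_center (a point): Blue tray fixed to the bench, empty but for a few flat screws: 140 mm long, 60 wide, 55 tall; square back, the last 45 mm narrowing to a blunt nose 26 mm wide. Upright walls 2.5 mm thick, inside 34 mm deep. Point: its centre, half-way up; x along it to the nose, y across, z up.
- tray_center (a point): Loose yellow tray, 0.1 to 0.2 kg, outline and height as the blue one, on a tapered foot 18 mm tall (inset 4.5 mm at top, 13 at bottom) that centres itself from 8 mm or 8 degrees off. Grip it across the 60 mm width at its centre, 25 to 50 mm above its underside. Nested, it stands 37 mm higher than the blue tray. Point: its centre, half-way up (27.5 mm); x along it to the nose, y across, z up.
- straight_center (a point): Another loose yellow tray, a plain rectangle 140 x 60 mm with both ends square, 55 mm tall; not to be moved. The point is at its centre, half-way up; x along its length, z up.
- double_center (a point): Another loose yellow tray, 140 x 60 mm, 55 mm tall, narrowing at both ends to blunt noses 26 mm wide; not to be moved. The point is at its centre, half-way up; x along its length, z up.
Mind the look-alikes: they are no part of the job. Leave any pink, red or turquoise look-alike of the part that bears tray_center alone.

How it is judged:
At the end, for the whole second after the job is handed in: The yellow nosed tray rests nested on the blue one, nose over nose: centres within 10 mm sideways, long axes within 10 degrees, level within 6 degrees, 37 mm (within 5 mm) higher than the blue one; the other two yellow trays are within 30 mm of their starts (horizontal distance between tray_center and base_center below 0.01 m and z of tray_center in the frame of base_center between 0.032 and 0.042 m and angle between the x axis of tray_center and the x axis of base_center, either way round below 0.175 rad and angle between tray_center's own z axis and vertical below 0.1 rad and linear speed of tray below 0.02 m/s and distance of each of straight_center, double_center from where it was at the start of the episode below 0.03 m); the robot touches nothing.
It fails at once if the straight or the double-nosed yellow tray is moved more than 30 mm (distance of any of straight_center, double_center from where it was at the start of the episode above 0.03 m).
It also fails if it takes over 35 s, if anything falls off the work surface, if the arm or the gripper's body presses on something with over 40 N, if the wrist force passes 120 N, or if a joint passes its speed limit or range.

## Working session

There is one attempt and no reset: what is moved stays moved. The work goes in short steps, Python scripts to look and compute and a tool call to move; the robot and the scene stay as the last step left them, time stands still between calls to the robot, and variables do not carry over. Pictures are saved under pics/ and viewed, at most 10 in all, crops included, and the job is handed in when it is done.

Besides the shell and the picture viewer there is one more tool, called after "Emit:" as name(argument=value, ...) on one line, values as JSON. apply_moves: Moves the arm, as the interface text tells. Its arguments: {"type":"object","properties":{"motion":{"type":"array"},"grip_force":{"type":"number"}},"required":["motion"]}

```bash
mkdir -p pics
python3 - <<'E'
from plant import sense,cams,nets
import cv2,numpy as np
s=sense();print(s['t'],s['position'],s['ee_rot'],s['grip_width'])
for c in('top','scene'):
    im=cams.grab_frame(c);cv2.imwrite(f'pics/{c}0.png',im[:,:,::-1])
    for n in('base_center','tray_center','straight_center','double_center'):
        for d in nets.landmark_of(n,c)[:3]:print(c,n,np.round(d['at'],3),round(d['conf'],2))
p=cams.camera_params('top');print(p)
E
```

```text
0.0 [ 0.11493262 -0.51183591  0.23074395] [-6.34595516e-04  9.93916387e-01  1.10135428e-01  3.34298478e-05] 0.0855822284053402
top tray_center [0.507 0.034 0.026] 0.87
top tray_center [0.346 0.285 0.025] 0.69
top tray_center [ 0.28  -0.28   0.026] 0.59
top straight_center [ 0.664 -0.116  0.029] 0.64
top double_center [0.533 0.235 0.026] 0.65
scene base_center [ 0.465 -0.179  0.028] 0.83
scene tray_center [ 0.276 -0.284  0.028] 0.87
scene tray_center [0.334 0.102 0.029] 0.78
scene tray_center [0.343 0.286 0.024] 0.6
scene straight_center [ 0.663 -0.118  0.03 ] 0.69
scene double_center [0.528 0.238 0.027] 0.87
scene double_center [ 0.662 -0.111  0.029] 0.55
{'camera_matrix': array([[390.62418073,   0.        , 318.8224601 ],
       [  0.        , 390.62418073, 202.17252319],
       [  0.        ,   0.        ,   1.        ]]), 'extrinsics': array([[-0.01577806, -0.99308585,  0.11632514,  0.38208913],
       [-0.99983662,  0.0166965 ,  0.00692518,  0.01423551],
       [-0.00881952, -0.11619687, -0.99318704,  0.85506797],
       [ 0.        ,  0.        ,  0.        ,  1.        ]])}
```

View pics/top0.png

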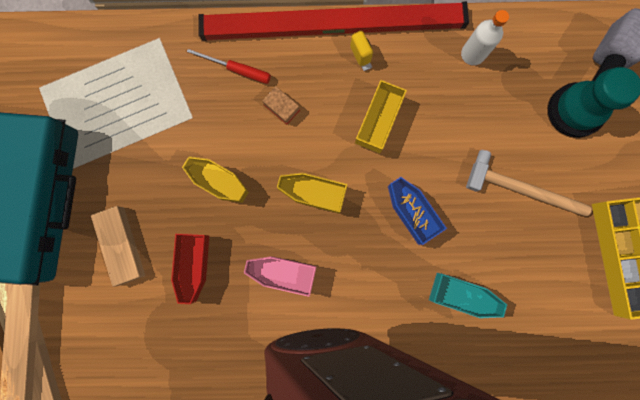

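View pics/scene0.png

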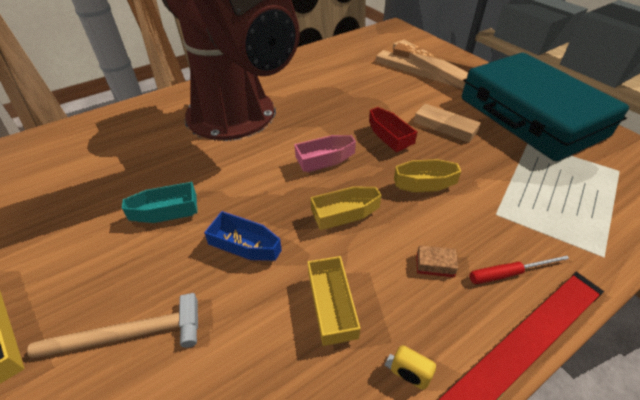

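The top picture shows the yellow nosed tray at about (313,191), nose to the left. The blue tray is at (415,211), nose up-left at about (397,183). The double-nosed tray is at (215,179) and the straight one at (382,116). Next I fit the known outline to the colour masks to get both poses.

```bash
cat > fit.py <<'E'
import cv2,numpy as np
from scipy.optimize import minimize
OUT=np.array([[-70,-30],[25,-30],[70,-13],[70,13],[25,30],[-70,30]])/1000
FOOT=np.array([[-57,-17],[20,-17],[57,-4],[57,4],[20,17],[-57,17]])/1000
def layers(z0,foot):
    L=[(OUT,z0+.055)]
    L+= [(OUT,z0+.018),(FOOT,z0)] if foot else [(OUT,z0)]
    return L
def sil(p,L,K,E,S=4):
    c,s=np.cos(p[2]),np.sin(p[2]);pts=[]
    for o,z in L:
        w=np.c_[o@np.array([[c,s],[-s,c]])+p[:2],np.full(len(o),z)]
        q=(w-E[:3,3])@E[:3,:3]@K.T;pts.append(q[:,:2]/q[:,2:])
    h=cv2.convexHull(np.vstack(pts).astype(np.float32))
    m=np.zeros((400*S,640*S),np.uint8);cv2.fillConvexPoly(m,np.int32(np.round((h+.5)*S*16)),1,shift=4)
    return cv2.resize(m*255,(640,400),interpolation=cv2.INTER_AREA)/255.
def colmask(im,col,seed):
    h=cv2.cvtColor(im,cv2.COLOR_RGB2HSV)
    m=cv2.inRange(h,*{'y':((22,150,60),(34,255,255)),'b':((108,120,40),(130,255,255))}[col])
    m=cv2.morphologyEx(m,cv2.MORPH_CLOSE,np.ones((5,5)))
    n,l=cv2.connectedComponents(m)
    r=l[seed[1]-8:seed[1]+9,seed[0]-8:seed[0]+9];k=np.bincount(r[r>0]).argmax()
    c,_=cv2.findContours((l==k).astype(np.uint8),cv2.RETR_EXTERNAL,cv2.CHAIN_APPROX_NONE)
    o=np.zeros(l.shape,np.uint8);cv2.drawContours(o,c,-1,1,-1);return o.astype(float)
def fit(m,p0,L,K,E):
    f=lambda v:-(lambda a:np.minimum(a,m).sum()/np.maximum(a,m).sum())(sil([v[0],v[1],v[2]*10],L,K,E))
    best=None
    for a in p0[2]:
        r=minimize(f,[p0[0],p0[1],a/10],method='Nelder-Mead',options=dict(initial_simplex=np.array([p0[0],p0[1],a/10])+np.array([[0,0,0],[.01,0,0],[0,.01,0],[0,0,.02]]),xatol=1e-4,fatol=1e-4))
        if best is None or r.fun<best.fun:best=r
    return best.x*[1,1,10],-best.fun
E
python3 - <<'E'
from fit import *
from plant import cams
K,E=[cams.camera_params('top')[k] for k in('camera_matrix','extrinsics')]
im=cv2.imread('pics/top0.png')[:,:,::-1].copy()
for n,c,s,p in(('tray','y',(313,188),(.507,.034,[1.2,1.5,1.8,-1.5])),('base','b',(412,205),(.465,-.179,[.2,.5,.8,-2.6]))):
    m=colmask(im,c,s);r=fit(m,p,layers(0,n=='tray'),K,E);print(n,m.sum(),r,np.rad2deg(r[0][2]))
E
```

```text
tray 1757.0 (array([0.50376382, 0.03683597, 1.29621338]), np.float64(0.9333704192163212)) 74.26755602938142
base 1974.0 (array([ 0.46174016, -0.17786576,  0.56012412]), np.float64(0.9025312710154675)) 32.09274782972032
```

Emit:
apply_moves(motion=[0, 0, 0.51, 0.4, 0.57, 0, 1, 0, 0, 0.51, 0.4, 0.57, 0, 1, 0, 0, 0.51, 0.4, 0.57, 0, 1, 0, 0, 0.51, 0.4, 0.57, 0, 1, 0, 0, 0.51, 0.4, 0.57, 0, 1, 0, 0, 0.51, 0.4, 0.57, 0, 1, 0, 0, 0.51, 0.4, 0.57, 0, 1, 0, 0, 0.51, 0.4, 0.57, 0, 1], grip_force=40)

```text
t: 1.17
position: [0.2435, -0.3287, 0.2314]
ee_rot: [0.0, 0.958, 0.285, 0.0]
force: [-0.1, 0.2, 0.0]
grip_width: 0.0855
finger_force: 0.0
```

Emit:
apply_moves(motion=[0, 0, 0.51, 0.4, 0.57, 0, 1, 0, 0, 0.51, 0.4, 0.57, 0, 1, 0, 0, 0.51, 0.4, 0.57, 0, 1, 0, 0, 0.51, 0.4, 0.57, 0, 1, 0, 0, 0.51, 0.4, 0.57, 0, 1, 0, 0, 0.51, 0.4, 0.57, 0, 1, 0, 0, 0.51, 0.4, 0.57, 0, 1, 0, 0, 0.51, 0.4, 0.57, 0, 1])

```text
t: 1.83
position: [0.3716, -0.1462, 0.2315]
ee_rot: [0.0, 0.893, 0.451, 0.0]
force: [0.1, 0.5, 0.4]
grip_width: 0.0852
finger_force: 0.0
```

Emit:
apply_moves(motion=[0, 0, 0.51, 0.4, 0.57, 0, 1, 0, 0, 0.51, 0.4, 0.57, 0, 1, 0, 0, 0.51, 0.4, 0.57, 0, 1, 0, 0, 0.51, 0.4, 0.57, 0, 1, 0, 0, 0.51, 0.4, 0.57, 0, 1, 0, 0, 0.51, 0.4, 0.57, 0, 1, 0, 0, 0, 0, 0, 0, 1, 0, 0, 0, 0, 0, 0, 1])

```text
t: 2.5
position: [0.4673, -0.0097, 0.2311]
ee_rot: [-0.0, 0.825, 0.566, -0.0]
force: [-0.3, -0.4, 0.4]
grip_width: 0.0855
finger_force: 0.0
```

Run:
```python
from plant import sense,cams,nets
import cv2,numpy as np
s=sense();print(s['t'],s['position'],s['ee_rot'],s['force'])
im=cams.grab_frame('wrist');cv2.imwrite('pics/w1.png',im[:,:,::-1])
for n in('base_center','tray_center'):
    for d in nets.landmark_of(n,'wrist')[:3]:print(n,np.round(d['at'],3),round(d['conf'],2))
np.savez('w1.npz',p=s['position'],q=s['ee_rot'])
print(cams.camera_params('wrist'))
```

```text
2.5 [ 0.46729951 -0.00968415  0.23113669] [-5.79225274e-05  8.24697776e-01  5.65573654e-01 -1.32326309e-04] [-0.27366384 -0.40616533  0.4192015 ]
base_center [ 0.461 -0.178  0.026] 0.71
tray_center [0.335 0.103 0.026] 0.97
tray_center [0.502 0.034 0.027] 0.69
{'camera_matrix': array([[336.22391636,   0.        , 316.43805728],
       [  0.        , 336.22391636, 200.52304453],
       [  0.        ,   0.        ,   1.        ]]), 'hand_eye': array([[ 8.00469034e-04, -9.60349074e-01, -2.78799240e-01,
         7.15282921e-02],
       [ 9.99998877e-01,  4.15500231e-04,  1.43989945e-03,
         1.12230959e-03],
       [-1.26696496e-03, -2.78800079e-01,  9.60348328e-01,
        -1.43141012e-01],
       [ 0.00000000e+00,  0.00000000e+00,  0.00000000e+00,
         1.00000000e+00]])}
```

View pics/w1.png

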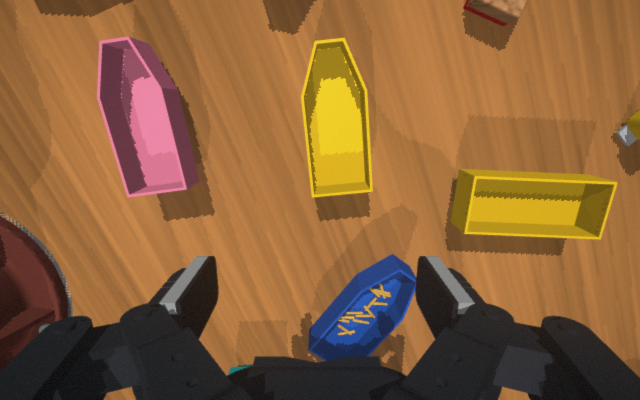

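The wrist view shows the nosed yellow tray at (338,120), nose up, with the blue tray fully visible at (362,308), nose upper right. I refine both from here.

Run:
```python
from fit import *
from plant import cams
from scipy.spatial.transform import Rotation as R
d=np.load('w1.npz');P=cams.camera_params('wrist');K=P['camera_matrix']
T=np.eye(4);T[:3,:3]=R.from_quat(d['q'],scalar_first=True).as_matrix();T[:3,3]=d['p'];E=T@P['hand_eye']
im=cv2.imread('pics/w1.png')[:,:,::-1].copy()
for n,c,s,p in(('tray','y',(338,150),(.504,.036,[1.2,1.5])),('base','b',(375,305),(.462,-.178,[.4,.7]))):
    m=colmask(im,c,s);r=fit(m,p,layers(0,n=='tray'),K,E);print(n,m.sum(),r,np.rad2deg(r[0][2]))
x=T[:3,0];print(np.rad2deg(np.arctan2(x[1],x[0])))
```

```text
tray 9042.0 (array([0.505212  , 0.03494275, 1.30393498]), np.float64(0.9870572081437542)) 74.70997106540928
base 6713.0 (array([ 0.46311992, -0.18131769,  0.58903843]), np.float64(0.8322614645474773)) 33.74941625910372
68.88427453847645
```

Emit:
apply_moves(motion=[0, 0, 0.4, 0.32, 0.37, 0, 1, 0, 0, 0.4, 0.32, 0.37, 0, 1, 0, 0, 0.36, 0.31, 0.38, 0, 1, 0, 0, 0, 0, 0, -0.6, 1, 0, 0, 0, 0, 0, -0.6, 1, 0, 0, 0, 0, 0, -0.6, 1, 0, 0, 0, 0, 0, -0.6, 1, 0, 0, 0, 0, 0, -0.6, 1])

```text
t: 3.32
position: [0.5047, 0.0331, 0.1105]
ee_rot: [0.0, 0.796, 0.605, 0.0]
force: [0.0, -0.3, -0.5]
grip_width: 0.0851
finger_force: 0.0
```

Emit:
apply_moves(motion=[0, 0, 0, 0, 0, -0.5, 1, 0, 0, 0, 0, 0, -0.5, 1, 0, 0, 0, 0, 0, -0.5, 1, 0, 0, 0, 0, 0, -0.5, 1, 0, 0, 0, 0, 0, -0.25, 1, 0, 0, 0, 0, 0, 0, 1, 0, 0, 0, 0, 0, 0, 1, 0, 0, 0, 0, 0, 0, 1])

```text
t: 3.98
position: [0.5057, 0.0337, 0.0224]
ee_rot: [0.0, 0.796, 0.605, 0.001]
force: [-0.2, -0.2, -0.2]
grip_width: 0.0853
finger_force: 0.0
```

Emit:
apply_moves(motion=[0, 0, 0, 0, 0, -0.05, 1, 0, 0, 0, 0, 0, 0, 0.5, 0, 0, 0, 0, 0, 0, 0.5, 0, 0, 0, 0, 0, 0, 0.4, 0, 0, 0, 0, 0, 0, 0.4, 0, 0, 0, 0, 0, 0, 0.4, 0, 0, 0, 0, 0, 0, 0.4, 0, 0, 0, 0, 0, 0, 0.4], grip_force=40)

```text
t: 4.65
position: [0.5053, 0.0342, 0.0199]
ee_rot: [0.0, 0.796, 0.606, 0.0]
force: [-0.1, -0.1, 4.7]
grip_width: 0.0596
finger_force: 42.9
```

Emit:
apply_moves(motion=[0, 0, 0, 0, 0, 0, 0, 0, 0, 0, 0, 0, 0.2, 0, 0, 0, 0, 0, 0, 0.5, 0, 0, 0, 0, 0, 0, 0.5, 0, 0, 0, 0, 0, 0, 0.6, 0, 0, 0, 0, 0, 0, 0.6, 0, 0, 0, 0, 0, 0, 0.6, 0, 0, 0, 0, 0, 0, 0, 0])

```text
t: 5.32
position: [0.5075, 0.0341, 0.1441]
ee_rot: [0.002, 0.796, 0.606, 0.002]
force: [0.8, -0.7, -1.2]
grip_width: 0.0593
finger_force: 44.1
```

Run:
```python
from plant import sense,cams,nets
from fit import *
s=sense();print(s['t'],s['position'],s['ee_rot'],s['grip_width'])
im=cams.grab_frame('wrist');im2=cams.grab_frame('top')
cv2.imwrite('pics/w2.png',im[:,:,::-1]);cv2.imwrite('pics/t2.png',im2[:,:,::-1])
np.savez('w2.npz',p=s['position'],q=s['ee_rot'])
# blue: looser mask over base on the first wrist and top pictures
from scipy.spatial.transform import Rotation as R
P=cams.camera_params('wrist');d=np.load('w1.npz')
T=np.eye(4);T[:3,:3]=R.from_quat(d['q'],scalar_first=True).as_matrix();T[:3,3]=d['p']
Pt=cams.camera_params('top')
def bm(im,seed):
    f=im.astype(int);m=((f[:,:,2]>f[:,:,0]+12)&(f[:,:,2]>f[:,:,1]+8)).astype(np.uint8)
    m=cv2.morphologyEx(m,cv2.MORPH_CLOSE,np.ones((5,5)));m=cv2.morphologyEx(m,cv2.MORPH_OPEN,np.ones((3,3)))
    n,l=cv2.connectedComponents(m);k=np.bincount(l[seed[1]-12:seed[1]+13,seed[0]-12:seed[0]+13].ravel())[1:].argmax()+1
    c,_=cv2.findContours((l==k).astype(np.uint8),cv2.RETR_EXTERNAL,cv2.CHAIN_APPROX_NONE)
    o=np.zeros(l.shape,np.uint8);cv2.drawContours(o,c,-1,1,-1);return o.astype(float)
for nm,f,sd,K,E in(('w','w1',(375,305),P['camera_matrix'],T@P['hand_eye']),('t','top0',(412,205),Pt['camera_matrix'],Pt['extrinsics'])):
    i=cv2.imread(f'pics/{f}.png')[:,:,::-1].copy();m=bm(i,sd)
    r=fit(m,(.462,-.179,[.4,.6,.8]),layers(0,False),K,E);print(nm,m.sum(),r,np.rad2deg(r[0][2]))
    v=i[:,:,::-1].copy();
    for mm,c in((m,(0,255,0)),(sil(r[0],layers(0,False),K,E)>.5,(0,0,255))):
        cs,_=cv2.findContours(mm.astype(np.uint8),0,1);cv2.drawContours(v,cs,-1,c,1)
    x,y=sd;cv2.imwrite(f'pics/ov_{nm}.png',cv2.resize(v[y-80:min(400,y+90),x-90:x+90],None,fx=2.2,fy=2.2,interpolation=0))
a,b=[cv2.resize(cv2.imread(f'pics/ov_{k}.png'),(390,380)) for k in 'wt'];cv2.imwrite('pics/ov.png',np.hstack([a,b]))
```

```text
5.3167 [0.50747116 0.03405962 0.14405918] [0.00220212 0.7956742  0.60571571 0.00249095] 0.05932284442886328
w 6846.0 (array([ 0.46318086, -0.18091816,  0.57224803]), np.float64(0.8459512853370612)) 32.787396899379225
t 2050.0 (array([ 0.46174263, -0.17843643,  0.56016392]), np.float64(0.932719382041567)) 32.09502858273661
```

View pics/ov.png

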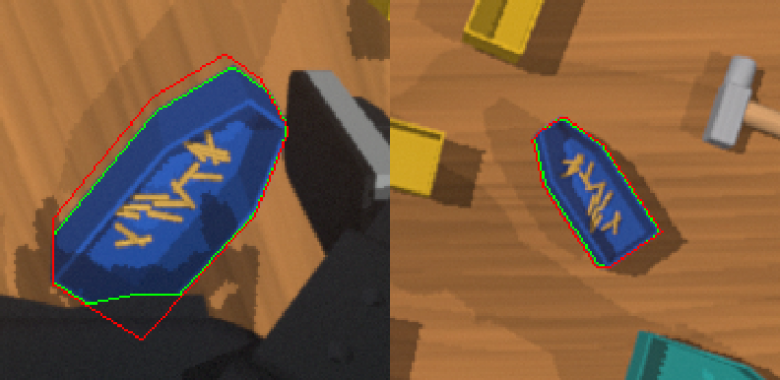

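View pics/w2.png

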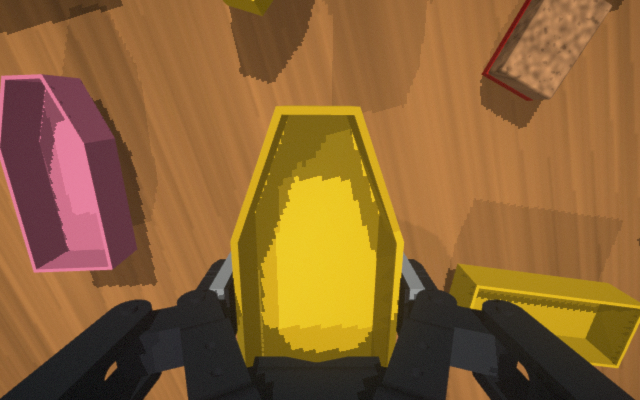

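The top fit of the blue tray (right) matches its outline. In the wrist view the gripper hid part of it, so I use the top fit: (0.462, -0.1785), 32°. The tray in hand sits square between the fingers, so I carry it over.

Emit:
apply_moves(motion=[0, 0, -0.7, -0.1, -0.44, 0, 0, 0, 0, -0.7, -0.1, -0.44, 0, 0, 0, 0, -0.7, -0.1, -0.44, 0, 0, 0, 0, -0.7, -0.1, -0.44, 0, 0, 0, 0, -0.7, -0.1, -0.44, 0, 0, 0, 0, -0.7, -0.1, -0.44, 0, 0, 0, 0, -0.7, -0.1, -0.44, 0, 0, 0, 0, -0.7, -0.1, -0.44, 0, 0])

```text
t: 6.08
position: [0.4717, -0.1071, 0.138]
ee_rot: [-0.001, 0.919, 0.394, -0.001]
force: [1.2, 0.1, -0.9]
grip_width: 0.0592
finger_force: 43.9
```

Emit:
apply_moves(motion=[0, 0, -0.7, -0.1, -0.44, 0, 0, 0, 0, -0.7, -0.1, -0.44, 0, 0, 0, 0, -0.7, -0.1, -0.44, 0, 0, 0, 0, -0.7, -0.1, -0.44, 0, 0, 0, 0, 0, 0, 0, 0, 0, 0, 0, 0, 0, 0, 0, 0, 0, 0, 0, 0, 0, 0, 0, 0, 0, 0, 0, 0, 0, 0])

```text
t: 6.75
position: [0.4566, -0.1762, 0.1388]
ee_rot: [-0.001, 0.96, 0.281, -0.0]
force: [-0.1, 0.1, -0.2]
grip_width: 0.059
finger_force: 43.9
```

Run:
```python
from plant import sense,cams
from fit import *
from scipy.spatial.transform import Rotation as R
s=sense();q=R.from_quat(s['ee_rot'],scalar_first=True);x=q.as_matrix()
print(s['t'],s['position'],np.rad2deg(np.arctan2(x[1,0],x[0,0])),x[:,2],s['grip_width'])
im=cams.grab_frame('scene');im2=cams.grab_frame('wrist')
v=np.hstack([cv2.resize(im[120:320,80:400],(480,300)),cv2.resize(im2,(320,200)).repeat(1,0) if 0 else cv2.copyMakeBorder(cv2.resize(im2,(320,200)),0,100,0,0,0)])
cv2.imwrite('pics/v3.png',v[:,:,::-1])
```

```text
6.75 [ 0.45664648 -0.17617051  0.13880076] 32.631768763993264 [-1.00557655e-03  8.03500769e-04 -9.99999172e-01] 0.05898383072831876
```

View pics/v3.png

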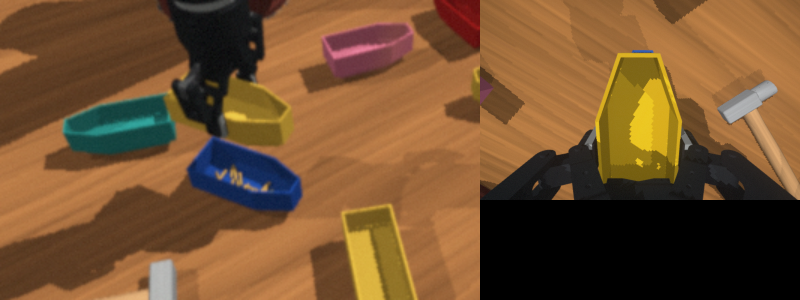

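The held tray is above the blue one with the noses aligned (the blue nose just shows beyond the yellow one). I correct the offset and descend to just above the rim.

Emit:
apply_moves(motion=[0, 0, 0, 0.14, -0.06, 0, 0, 0, 0, 0, 0, 0, -0.3, 0, 0, 0, 0, 0, 0, -0.4, 0, 0, 0, 0, 0, 0, -0.4, 0, 0, 0, 0, 0, 0, -0.3, 0, 0, 0, 0, 0, 0, -0.1, 0, 0, 0, 0, 0, 0, 0, 0, 0, 0, 0, 0, 0, 0, 0])

```text
t: 7.52
position: [0.463, -0.1795, 0.0796]
ee_rot: [0.0, 0.96, 0.28, 0.0]
force: [0.5, -0.1, -0.9]
grip_width: 0.059
finger_force: 44.0
```

Run:
```python
from plant import sense,cams
import cv2
s=sense();print(s['position'],s['force'])
im=cams.grab_frame('scene');im2=cams.grab_frame('top')
import numpy as np
v=np.hstack([cv2.resize(im[160:300,150:330],(390,303)),cv2.resize(im2[130:270,330:510],(390,303))])
cv2.imwrite('pics/v4.png',v[:,:,::-1])
```

```text
[ 0.46298796 -0.17946116  0.07961737] [ 0.51180961 -0.12601983 -0.92781646]
```

View pics/v4.png

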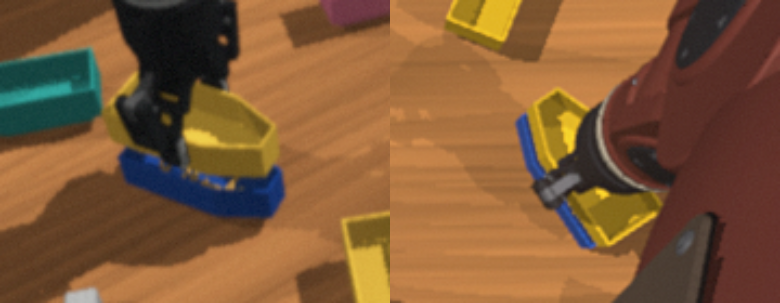

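The trays look aligned; the offset in the top view is about what parallax predicts. I lower slowly.

Emit:
apply_moves(motion=[0, 0, 0, 0, 0, -0.1, 0, 0, 0, 0, 0, 0, -0.1, 0, 0, 0, 0, 0, 0, -0.1, 0, 0, 0, 0, 0, 0, -0.1, 0, 0, 0, 0, 0, 0, -0.05, 0, 0, 0, 0, 0, 0, -0.05, 0, 0, 0, 0, 0, 0, 0, 0, 0, 0, 0, 0, 0, 0, 0])

```text
t: 8.28
position: [0.4625, -0.1794, 0.0592]
ee_rot: [-0.0, 0.96, 0.28, -0.0]
force: [-0.3, -0.2, -1.2]
grip_width: 0.0598
finger_force: 44.0
```

No contact yet, so I lower a few more millimetres.

Emit:
apply_moves(motion=[0, 0, 0, 0, 0, -0.03, 0, 0, 0, 0, 0, 0, -0.03, 0, 0, 0, 0, 0, 0, 0, 0, 0, 0, 0, 0, 0, 0, 0, 0, 0, 0, 0, 0, 0, 0, 0, 0, 0, 0, 0, 0, 0, 0, 0, 0, 0, 0, 0, 0, 0, 0, 0, 0, 0, 0, 0])

```text
t: 8.95
position: [0.4627, -0.1795, 0.057]
ee_rot: [0.0, 0.96, 0.28, 0.0]
force: [0.6, 0.1, -1.2]
grip_width: 0.0597
finger_force: 44.1
```

Emit:
apply_moves(motion=[0, 0, 0, 0, 0, -0.03, 0, 0, 0, 0, 0, 0, 0, 0, 0, 0, 0, 0, 0, -0.02, 0, 0, 0, 0, 0, 0, 0, 0, 0, 0, 0, 0, 0, 0, 0, 0, 0, 0, 0, 0, 0, 0, 0, 0, 0, 0, 0, 0, 0, 0, 0, 0, 0, 0, 0, 0])

```text
t: 9.62
position: [0.4627, -0.1795, 0.0569]
ee_rot: [0.0, 0.96, 0.28, 0.0]
force: [-9.1, 3.9, 29.4]
grip_width: 0.0596
finger_force: 47.6
```

Contact came at z = 0.057, the home height. I ease off, open and rise.

Emit:
apply_moves(motion=[0, 0, 0, 0, 0, 0.03, 0, 0, 0, 0, 0, 0, 0, 0, 0, 0, 0, 0, 0, 0, 1, 0, 0, 0, 0, 0, 0, 1, 0, 0, 0, 0, 0, 0, 1, 0, 0, 0, 0, 0, 0, 1, 0, 0, 0, 0, 0, 0, 1, 0, 0, 0, 0, 0, 0, 1])

```text
t: 10.28
position: [0.4625, -0.1794, 0.056]
ee_rot: [-0.0, 0.96, 0.28, -0.0]
force: [0.5, 0.8, -0.1]
grip_width: 0.0854
finger_force: 0.0
```

Emit:
apply_moves(motion=[0, 0, 0, 0, 0, 0.1, 1, 0, 0, 0, 0, 0, 0.3, 1, 0, 0, 0, 0, 0, 0.5, 1, 0, 0, 0, 0, 0, 0.8, 1, 0, 0, 0, 0, 0, 0.8, 1, 0, 0, 0, 0, 0, 0.8, 1, 0, 0, 0, 0, 0, 0.8, 1, 0, 0, 0, 0, 0, 0, 1])

```text
t: 10.95
position: [0.4652, -0.1809, 0.2262]
ee_rot: [0.003, 0.96, 0.28, 0.003]
force: [1.3, -0.8, 1.1]
grip_width: 0.0854
finger_force: 0.0
```

Emit:
apply_moves(motion=[0, 0, 0, -0.4, 0.4, 0, 1, 0, 0, 0, -0.4, 0.6, 0, 1, 0, 0, 0, -0.4, 0.6, 0, 1, 0, 0, 0, 0, 0.6, 0, 1, 0, 0, 0, 0, 0.6, 0, 1, 0, 0, 0, 0, 0.6, 0, 1, 0, 0, 0, 0, 0, 0, 1, 0, 0, 0, 0, 0, 0, 1])

```text
t: 11.62
position: [0.4145, -0.0427, 0.2203]
ee_rot: [0.0, 0.96, 0.281, 0.0]
force: [-0.3, 0.6, -0.7]
grip_width: 0.0853
finger_force: 0.0
```

Run:
```python
from plant import sense,cams,nets
from fit import *
s=sense();print(s['t'],s['position'],s['grip_width'],s['force'])
a=cams.grab_frame('scene');b=cams.grab_frame('top')
for c in('scene','top'):
    for n in('tray_center','straight_center','double_center'):
        for d in nets.landmark_of(n,c)[:4]:print(c,n,np.round(d['at'],3),round(d['conf'],2))
P=cams.camera_params('top')
try:
    m=colmask(b,'y',(422,208));r=fit(m,(.462,-.179,[.4,.7]),layers(.037,True)[:2],P['camera_matrix'],P['extrinsics']);print(m.sum(),r,np.rad2deg(r[0][2]))
except Exception as e:print(e)
v=np.hstack([cv2.resize(a[160:300,150:330],(390,303)),cv2.resize(b[130:270,330:510],(390,303))])
cv2.imwrite('pics/v5.png',v[:,:,::-1])
```

```text
11.6167 [ 0.41454764 -0.0426911   0.22029713] 0.08532511757015501 [-0.31171816  0.55722938 -0.69301173]
scene tray_center [ 0.278 -0.284  0.031] 0.91
scene tray_center [0.345 0.285 0.026] 0.88
scene tray_center [0.332 0.103 0.026] 0.69
scene tray_center [ 0.459 -0.174  0.064] 0.62
scene straight_center [ 0.662 -0.115  0.031] 0.62
scene double_center [0.529 0.237 0.027] 0.96
top tray_center [0.344 0.284 0.027] 0.84
top tray_center [0.331 0.102 0.026] 0.61
top double_center [0.532 0.236 0.028] 0.94
attempt to get argmax of an empty sequence
```

View pics/v5.png

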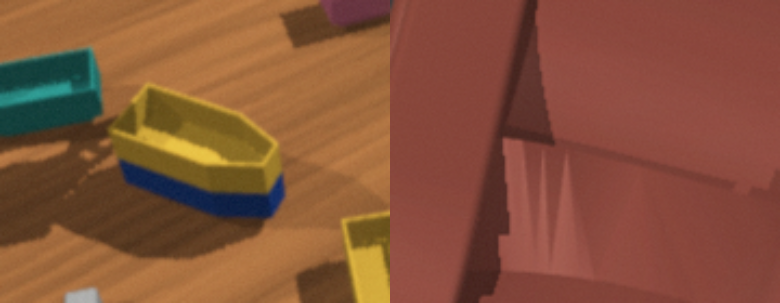

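The scene view shows the yellow tray flush and level on the blue one, nose over nose. Its centre is measured at z = 0.064 (expected 0.0645), and the other two trays have not moved.

```bash
python3 -c "
from plant import job
print(job.sign_off())"
```

```text
the job is handed in; nothing more can be done
None
```

The yellow nosed tray is nested level on the blue tray, nose over nose, and released; the other two yellow trays stand where they were, and the job is handed in (sign-off gave no verdict).

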